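Line up the wind-tunnel models by size

TASK

Get the drag demonstration ready: stand the four white domed models on the four marks of the test board in order of size, the smallest on the mark next to the fan and the largest on the mark farthest from it. Each must stand upright, foot down and well centred on its own mark, and none may be toppled over on the way.

Things in the scene. Friction and masses are not known exactly. Their poses are not given: they have to be found in the camera images.
- model28_mid (a point): The smallest of four loose white plastic wind-tunnel models, all of one shape: an upright round post with a domed nose on top. Diameter 28 mm, height 50 mm, straight-sided up to 35 mm. The point lies on its axis half-way up (25 mm above its flat foot); z is along the axis. Starts standing upright on the table.
- model36_mid (a point): The second smallest of four loose white plastic wind-tunnel models, all of one shape: an upright round post with a domed nose on top. Diameter 36 mm, height 60 mm, straight-sided up to 42 mm. The point lies on its axis half-way up (30 mm above its flat foot); z is along the axis. Starts standing upright on the table.
- model44_mid (a point): The second largest of four loose white plastic wind-tunnel models, all of one shape: an upright round post with a domed nose on top. Diameter 44 mm, height 70 mm, straight-sided up to 49 mm. The point lies on its axis half-way up (35 mm above its flat foot); z is along the axis. Starts standing upright on the table.
- model52_mid (a point): The largest of four loose white plastic wind-tunnel models, all of one shape: an upright round post with a domed nose on top. Diameter 52 mm, height 80 mm, straight-sided up to 56 mm. The point lies on its axis half-way up (40 mm above its flat foot); z is along the axis. Starts standing upright on the table.
- mark_a: One of four equal round marks (the +y end mark), a grey disc with a black rim, 62 mm across, and a fine cross, flat on a fixed plywood test board (80 x 360 x 10 mm). Origin at the mark's centre on the board's top face, 10 mm above the table; its y axis runs along the row (from mark d towards mark a), z up. The marks are 80 mm apart in a straight row.
- mark_b: One of four equal round marks (next to mark a), a grey disc with a black rim, 62 mm across, and a fine cross, flat on a fixed plywood test board (80 x 360 x 10 mm). Origin at the mark's centre on the board's top face, 10 mm above the table; its y axis runs along the row (from mark d towards mark a), z up. The marks are 80 mm apart in a straight row.
- mark_c: One of four equal round marks (next to mark d), a grey disc with a black rim, 62 mm across, and a fine cross, flat on a fixed plywood test board (80 x 360 x 10 mm). Origin at the mark's centre on the board's top face, 10 mm above the table; its y axis runs along the row (from mark d towards mark a), z up. The marks are 80 mm apart in a straight row.
- mark_d: One of four equal round marks (the -y end mark), a grey disc with a black rim, 62 mm across, and a fine cross, flat on a fixed plywood test board (80 x 360 x 10 mm). Origin at the mark's centre on the board's top face, 10 mm above the table; its y axis runs along the row (from mark d towards mark a), z up. The marks are 80 mm apart in a straight row.
- fan: Fixed square black fan, 92 mm wide, 36 mm thick and 110 mm tall, yellow hub, yellow dashes on its top edge, on a wooden foot 110 x 70 x 18 mm. It stands in line with the row, its centre 130 mm beyond one of the two end marks (either one; it changes from start to start). Origin at the centre of its foot's underside. At the other end, equally far, stands a thin fixed steel T-shaped probe, 111 mm tall, on a small wooden foot.
Things that resemble listed ones, but are neither listed nor needed, are in the scene too. What is shaped like the part that bears model44_mid but brown is not meant.

How it is judged:
By the outcome, as a careful person would: the job done as asked, in the order asked, and still so for the second after the job is handed in, with the robot touching nothing.
It also fails if it takes over 112 s, if anything falls off the work surface, if the arm or the gripper's body presses on something with over 40 N, if the wrist force passes 120 N, or if a joint passes its speed limit or range.

ROBOT

A 6-joint arm with a two-finger parallel gripper is mounted at the origin on the work surface. World frame = base frame: x ahead of the robot, y to its left, z up, the work surface at z = 0. Lengths are in m, angles in degrees, forces in N, time in s.
With the tool pointing down it reaches from about 0.35 to 0.725 m from the base axis. Payload 6 kg.
Tool frame: the origin (TCP) lies at the very end of the fingers, on their centre line; the grasp point (between the pads) lies arm.tcp_to_grasp behind it (arm.tcp_to_grasp is the distance from the TCP to the grasp point, in m); z points along the fingers, y is the direction in which the jaws open and shut (so a half turn about z gives the same grasp; the last joint's range is limited). The gripper opens to 85 mm and grips with 20 to 120 N. Pads are 22 mm wide; open, the fingers measure 114 mm over their backs; the gripper's body (76 mm by 85 mm) begins 54 mm behind the grasp point. The pads swing forward as they close: fully open they stand 13 mm farther back than shut.
Start: joints at [83.291, 2.303, 4.859, 0, -92.561, -19.12], TCP at [0.261, 0.54, 0.231] pointing down, gripper open.
Joint ranges: [-146.85, 146.85], [-73.84, 115.35], [-62.03, 85.46], [-188.31, 113.3], [-161.28, -10.13], [-171.36, 171.36]. Speed limits (degrees/s): [147.25, 147.25, 172.46, 180, 180, 180].

INTERFACE

Orientations are given as [roll, pitch, yaw] about the fixed x, y, z axes, in that order (R = Rz(yaw) Ry(pitch) Rx(roll)).
In Python, from station import status, imaging, arm gives the robot as it stands.
- The arm moves only by the tool drive_tool, never from a script. Its argument "moves" is a list of rows, each a list of 2 entries, a list of its own where there are three numbers: the shift along the tool's x, y, z in m, then the turn, a rotation vector about the tool's x, y, z in rad. A call has 1 to 5 rows; each row shifts and turns the commanded pose from where the row before left it, along the tool's axes as they then stand; what a row does not reach is not made up. A row lasts 1/8 s, in which the tool goes at most 62.5 mm and 10.7 degrees, less where a joint would pass 70% of its speed; a pose out of reach is approached as far as the arm can. A call is refused whole if a number of a shift passes 0.0625 or a number of a turn 0.188, either way. A call with a gripper value outside its range is refused whole. "grip" is the opening, from 0 (shut) to 1 (fully open), set as the call begins (left out, the last holds). The fingers move at their own pace and stop on an object; "grip_force" is the grip in N (left out, the last holds). Time passes only in rows, so rows that do not move let the fingers close. It gives the time, the measured TCP pose, the force and the opening at its end, in the units of the state.
- status.get_state(): the state, without advancing time (a new reading comes with each control period).
- imaging.read_camera(name): name is "scene" or "top" or "wrist"; returns a dict with "color" (400x640x3 uint8, red, green, blue), "mtx" (3x3 intrinsics, pixels), "T" (4x4, takes a point from camera to world coordinates); the wrist camera has in their place "mount" (4x4, takes a point from camera to tool coordinates, whose origin is the TCP and whose axes are the flange's). Camera axes: x right, y up, looking along -z (the intrinsics and any distortion apply to the point x, -y, -z); pixel columns grow to the right and rows downward; lengths in m; the calibration is good to about 2 mm. The wrist camera is an equidistant fisheye: a pixel r from the principal point sees the ray r / f radians off the axis. A picture is of the moment at which its call begins: read the wrist's pose just before it. There is no depth.
- arm.sign_off(): hands the job in, once; it reports no verdict.
The state is a dict: "time_s": time; "q": joint angles; "dq": joint speeds; "joint_torque": joint torques, N m; "tcp_pos": TCP position; "tool_rot": TCP orientation; "force": force on the tool from outside, world axes, zero at the start; "moment": the same for the moment, N m; "finger_gap": finger opening in m.
Only numpy, scipy, OpenCV 4.12 (cv2) and the standard library are available. Lean on these libraries where they do the work, as an engineer would, in place of code of your own. Each camera call takes 0.05 s, during which the arm holds its last target. There are 200 camera calls.

## Working session

There is one attempt and no reset: what is moved stays moved. The work goes in short steps, Python scripts to look and compute and a tool call to move; the robot and the scene stay as the last step left them, time stands still between calls to the robot, and variables do not carry over. Pictures are saved under pics/ and viewed, about 12 in all and at most 16, crops included, and the job is handed in when it is done.

Besides the shell and the picture viewer there is one more tool, called after ">>>" as a command line: name --argument value ..., lists and objects as JSON in quotes. drive_tool: Moves the arm, as the interface text tells. Its arguments: {"type":"object","properties":{"moves":{"type":"array","items":{"type":"array"}},"grip":{"type":"number"},"grip_force":{"type":"number"}},"required":["moves"]}

```bash
ls; mkdir -p pics
python3 - <<'E'
from station import status, imaging, arm
import cv2
print(status.get_state(), arm.tcp_to_grasp)
for n in ["scene","top"]:
    d=imaging.read_camera(n); cv2.imwrite(f"pics/{n}0.png",d["color"][:,:,::-1]); print(n,d["mtx"],d["T"],[k for k in d])
E
```

```text
pics
{'time_s': 0.0, 'q': array([ 8.32875674e+01,  2.33918524e+00,  4.80099341e+00, -2.82749471e-02,
       -9.25617951e+01, -1.91174699e+01]), 'dq': array([-0.09297399,  0.05272655,  0.01081225, -0.05062244,  0.05498276,
       -0.023717  ]), 'joint_torque': array([-2.74574450e-05, -3.68178034e+01,  3.47426462e+01,  6.93264171e+00,
       -5.16386135e-03,  5.15891671e-06]), 'tcp_pos': array([0.26121238, 0.53977993, 0.23025498]), 'tool_rot': array([ 1.79896276e+02, -6.05530904e-03, -2.58286578e+01]), 'force': array([-0.31795462, -0.23400101,  0.38811737]), 'moment': array([-0.02329007, -0.05008832,  0.01096852]), 'finger_gap': 0.08533534890978282} 0.0187
scene [[390.94981919   0.         317.06214026]
 [  0.         390.94981919 201.03291214]
 [  0.           0.           1.        ]] [[-0.74795442 -0.41308295  0.51954467  0.92453946]
 [ 0.66369089 -0.45499111  0.593715    0.47755485]
 [-0.00886534  0.78888882  0.614472    0.58559549]
 [ 0.          0.          0.          1.        ]] ['color', 'mtx', 'T']
top [[466.0076099    0.         320.56560115]
 [  0.         466.0076099  209.30216702]
 [  0.           0.           1.        ]] [[ 0.00533021  0.99582391 -0.09113909  0.40235456]
 [-0.9997299   0.00736839  0.02204151  0.00401819]
 [ 0.02262102  0.09099698  0.99559421  1.18589091]
 [ 0.          0.          0.          1.        ]] ['color', 'mtx', 'T']
```

View pics/top0.png

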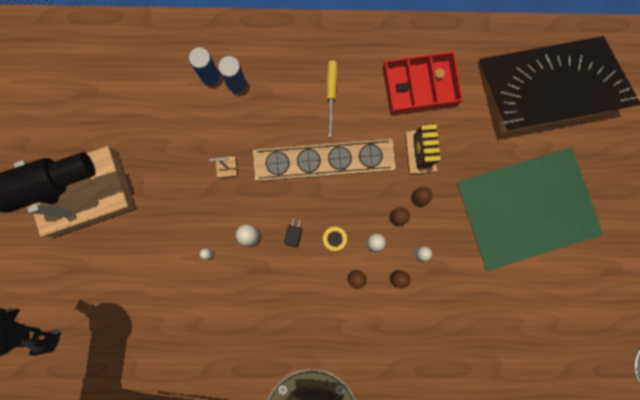

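View pics/scene0.png

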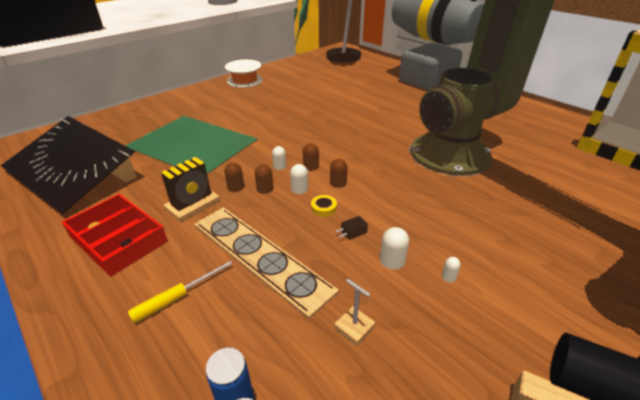

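The row's fan end is the right one, next to mark d (top px ~371,156; fan ~425,147). White models are at top px (205,254), (247,236), (377,242) and (425,254), with brown look-alikes at (422,196), (400,216), (357,279) and (400,279). I'll measure the white ones.

```bash
cat > h.py <<'E'
import numpy as np, cv2
from scipy.optimize import least_squares
from station import status, imaging, arm
def proj(P,d):
    T=d["T"]; p=(np.asarray(P,float)-T[:3,3])@T[:3,:3]; p=p*[1,-1,-1]
    q=p@d["mtx"].T; return q[:,:2]/q[:,2:]
def ray(px,d,z):
    r=np.linalg.solve(d["mtx"],[px[0],px[1],1])*[1,-1,-1]; r=d["T"][:3,:3]@r; o=d["T"][:3,3]
    return o+r*(z-o[2])/r[2]
M={28:(.050,.035),36:(.060,.042),44:(.070,.049),52:(.080,.056)}
def body(x,y,s,z0=0):
    H,S=M[s]; R=s/2000; a=np.linspace(0,2*np.pi,48,endpoint=False); P=[]
    for r,z in [(R,0),(R,S)]+[(R*np.cos(t),S+(H-S)*np.sin(t)) for t in np.linspace(.1,np.pi/2,10)]:
        P.append(np.c_[x+r*np.cos(a),y+r*np.sin(a),0*a+z0+z])
    return np.vstack(P)
def hullstat(x,y,s,d,z0=0):
    h=cv2.convexHull(proj(body(x,y,s,z0),d).astype(np.float32)); m=cv2.moments(h)
    return np.array([m["m10"]/m["m00"],m["m01"]/m["m00"]]),m["m00"]
def blobs(d):
    hsv=cv2.cvtColor(d["color"],cv2.COLOR_RGB2HSV); m=((hsv[...,1]<75)&(hsv[...,2]>85)).astype(np.uint8)
    n,l,st,c=cv2.connectedComponentsWithStats(m); return [(c[i].round(1),st[i]) for i in range(1,n) if st[i][4]>40]
def fit(c,s,d,z0=0):
    g=ray(c,d,z0+M[s][0]/2)[:2]
    return least_squares(lambda p:hullstat(*p,s,d,z0)[0]-c,g,diff_step=1e-4).x
E
python3 - <<'E'
from h import *
D={n:imaging.read_camera(n) for n in("top","scene")}
for n,near in(("top",[(205,254),(247,236),(377,242),(425,254)]),("scene",[(452,268),(395,247),(299,178),(279,157)])):
    d=D[n]; B=blobs(d)
    for q in near:
        c,st=min(B,key=lambda b:np.hypot(*(b[0]-q))); print(n,q,c,st)
        for s in M:
            p=fit(c,s,d); print("   ",s,p.round(4),hullstat(*p,s,d)[1].round(0))
d=D["top"]
big=cv2.resize(d["color"][130:190,190:450],None,fx=3,fy=3,interpolation=cv2.INTER_CUBIC)
b2=cv2.resize(d["color"][220:280,190:450],None,fx=3,fy=3,interpolation=cv2.INTER_CUBIC)
cv2.imwrite("pics/crop1.png",np.vstack([big,b2])[:,:,::-1])
for q in [(277,162),(308,160),(340,158),(371,156)]: print(ray(q,d,.01).round(4))
E
```

```text
top (205, 254) [205.8 253.6] [200 249  13  10 114]Traceback (most recent call last):
  File "<stdin>", line 8, in <module>
AttributeError: 'float' object has no attribute 'round'
```

Run:
```python
from h import *
D={n:imaging.read_camera(n) for n in("top","scene")}
for n,near in(("top",[(205,254),(247,236),(377,242),(425,254)]),("scene",[(452,268),(395,247),(299,178),(279,157)])):
    d=D[n]; B=blobs(d)
    for q in near:
        c,st=min(B,key=lambda b:np.hypot(*(b[0]-q))); print(n,q,c,st)
        for s in M:
            p=fit(c,s,d); print("   ",s,p.round(4),int(hullstat(*p,s,d)[1]))
d=D["top"]
big=cv2.resize(d["color"][130:190,190:450],None,fx=3,fy=3,interpolation=cv2.INTER_CUBIC)
b2=cv2.resize(d["color"][220:280,190:450],None,fx=3,fy=3,interpolation=cv2.INTER_CUBIC)
cv2.imwrite("pics/crop1.png",np.vstack([big,b2])[:,:,::-1])
for q in [(277,162),(308,160),(340,158),(371,156)]: print(ray(q,d,.01).round(4))
```

```text
top (205, 254) [205.8 253.6] [200 249  13  10 114]
    28 [0.3968 0.262 ] 137
    36 [0.3968 0.2611] 224
    44 [0.3969 0.26  ] 334
    52 [0.3969 0.2589] 466
top (247, 236) [246.9 234.9] [236 225  23  21 377]
    28 [0.4437 0.1614] 121
    36 [0.4435 0.1607] 199
    44 [0.4434 0.1601] 298
    52 [0.4432 0.1593] 417
top (377, 242) [375.6 242.1] [367 234  18  17 255]
    28 [ 0.4277 -0.16  ] 120
    36 [ 0.4276 -0.1593] 197
    44 [ 0.4275 -0.1586] 294
    52 [ 0.4274 -0.1579] 412
top (425, 254) [423.1 253.4] [415 247  17  14 191]
    28 [ 0.4001 -0.2792] 137
    36 [ 0.4001 -0.2781] 223
    44 [ 0.4002 -0.277 ] 331
    52 [ 0.4002 -0.2759] 462
scene (452, 268) [450.9 268.7] [443 257  17  24 297]
    28 [0.397  0.2618] 359
    36 [0.4008 0.2633] 575
    44 [0.4047 0.2648] 844
    52 [0.4086 0.2663] 1171
scene (395, 247) [394.  247.4] [381 227  27  41 891]
    28 [0.4329 0.1518] 307
    36 [0.4364 0.1541] 491
    44 [0.44   0.1564] 721
    52 [0.4436 0.1587] 1000
scene (299, 178) [298.8 178.3] [291 164  16  29 403]
    28 [ 0.4192 -0.1694] 202
    36 [ 0.4229 -0.1646] 322
    44 [ 0.4266 -0.1598] 472
    52 [ 0.4304 -0.155 ] 653
scene (279, 157) [278.7 157.4] [273 146  12  23 230]
    28 [ 0.396  -0.2843] 177
    36 [ 0.3999 -0.2787] 281
    44 [ 0.4038 -0.273 ] 411
    52 [ 0.4078 -0.2673] 568
[0.6304 0.0899 0.01  ]
[0.6364 0.0108 0.01  ]
[ 0.6424 -0.0711  0.01  ]
[ 0.6484 -0.1508  0.01  ]
```

View pics/crop1.png

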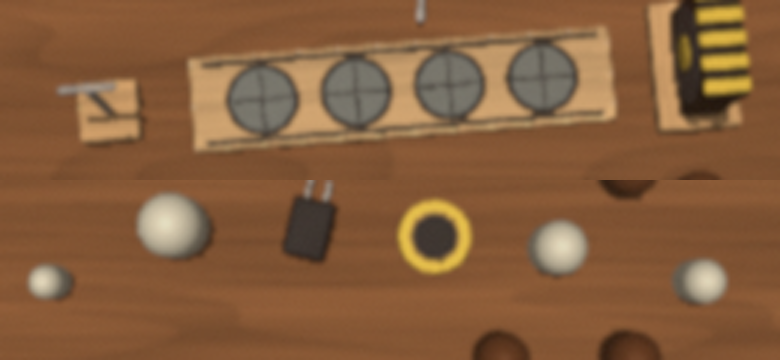

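Both cameras and the blob areas agree on the sizes:

| Model | Position (m) | Top px |
|---|---|---|
| 28 | (.397, .262) | (206,254) |
| 52 | (.4435, .159) | (247,235) |
| 44 | (.427, -.159) | (376,242) |
| 36 | (.400, -.2785) | (423,253) |

The crop confirms four plain white domes. The fan is beyond the right-hand mark, so 28→d, 36→c, 44→b and 52→a. Next I'll refine the marks and start turning the tool to bring the jaws across the row.

```bash
cat >> h.py <<'E'
def marks(d,n):
    c=d["color"].astype(int); m=((c.max(2)-c.min(2)<40)&(c.max(2)>60)&(c.max(2)<150)).astype(np.uint8)
    m=cv2.morphologyEx(m,cv2.MORPH_CLOSE,np.ones((3,3),np.uint8))
    k,l,st,ce=cv2.connectedComponentsWithStats(m)
    return [ce[i] for i in range(1,k) if 180<st[i][4]<1500]
def to(*p):
    s=status.get_state(); from scipy.spatial.transform import Rotation as Q
    R=Q.from_euler("xyz",s["tool_rot"],degrees=True).as_matrix()
    v=R.T@(np.array(p)-s["tcp_pos"]); print("t",s["time_s"],"tool shift",v.round(4),"rot",s["tool_rot"].round(2))
    return v
E
python3 - <<'E'
from h import *
for n in ("top","scene"):
    d=imaging.read_camera(n)
    for c in marks(d,n): print(n,c.round(1),ray(c,d,.01).round(4))
E
```

```text
top [325.9   9. ] [ 1.0409 -0.0332  0.01  ]
top [216.8  70. ] [0.8705 0.249  0.01  ]
top [551.8 122.9] [ 0.7409 -0.624   0.01  ]
top [370.3 155.4] [ 0.6499 -0.1489  0.01  ]
top [339.4 157.8] [ 0.6429 -0.0697  0.01  ]
top [308.3 160.2] [0.636  0.0101 0.01  ]
top [277.  162.6] [0.6288 0.0897 0.01  ]
top [ 52.5 210.3] [0.5024 0.6486 0.01  ]
top [292.4 233.8] [0.4474 0.0487 0.01  ]
top [308.5 384.6] [0.0788 0.0053 0.01  ]
scene [346.7  25.2] [-0.7603 -1.1762  0.01  ]
scene [535.3  53.3] [-1.0343 -0.2305  0.01  ]
scene [447.1 156. ] [0.0328 0.0125 0.01  ]
scene [197.9 184.6] [ 0.6172 -0.3335  0.01  ]
scene [ 41.3 166.1] [ 0.8936 -0.7028  0.01  ]
scene [224.1 226.7] [ 0.6519 -0.1479  0.01  ]
scene [246.9 243.8] [ 0.6445 -0.0684  0.01  ]
scene [272.2 263.1] [0.6376 0.0118 0.01  ]
scene [300.3 284.5] [0.6307 0.0913 0.01  ]
```

>>> drive_tool --moves '[[[0,0,0],[0,0,0.1743]],[[0,0,0],[0,0,0.1743]],[[0,0,0],[0,0,0.1743]],[[0,0,0],[0,0,0.1743]],[[0,0,0],[0,0,0.1743]]]' --grip 1

```text
time_s: 1.02
tcp_pos: [0.2614, 0.54, 0.2312]
tool_rot: [180.0, -0.0, -76.1]
force: [-0.1, -0.9, -0.1]
finger_gap: 0.0855
```

>>> drive_tool --moves '[[[0,0,0],[0,0,0.1743]],[[0.02,0,0],[0,0,0]],[[0.04,0,0],[0,0,0]],[[0.05,0,0],[0,0,0]],[[0.05,0,0],[0,0,0]]]'

```text
time_s: 1.65
tcp_pos: [0.2733, 0.379, 0.2313]
tool_rot: [-180.0, -0.0, -85.7]
force: [0.4, -0.2, 1.0]
finger_gap: 0.0854
```

Run:
```python
from h import *
to(.397,.262,.15)
```

```text
t 1.65 tool shift [ 0.1259 -0.1147  0.0813] rot [-1.7999e+02 -1.0000e-02 -8.5730e+01]
```

>>> drive_tool --moves '[[[0.042,-0.038,0.027],[0,0,0]],[[0.042,-0.038,0.027],[0,0,0]],[[0.042,-0.0387,0.0273],[0,0,0]],[[0,0,0],[0,0,0]]]'

```text
time_s: 2.15
tcp_pos: [0.3971, 0.2606, 0.148]
tool_rot: [179.8, -0.2, -86.1]
force: [-0.2, 0.4, -0.1]
finger_gap: 0.085
```

Run:
```python
from h import *
s=status.get_state(); d=imaging.read_camera("wrist"); print(s["tcp_pos"],s["tool_rot"],d["mtx"],d["mount"],d.keys())
cv2.imwrite("pics/w1.png",d["color"][:,:,::-1])
```

```text
[0.39713819 0.26064528 0.14804475] [179.83017456  -0.18564126 -86.06843236] [[309.70691629   0.         321.36335512]
 [  0.         309.70691629 201.84915746]
 [  0.           0.           1.        ]] [[ 1.60079448e-03  9.46379022e-01  3.23054462e-01  8.36676676e-02]
 [ 9.99997570e-01 -1.02535988e-03 -1.95140939e-03 -7.32389731e-05]
 [-1.51552582e-03  3.23056800e-01 -9.46378364e-01 -1.42985085e-01]
 [ 0.00000000e+00  0.00000000e+00  0.00000000e+00  1.00000000e+00]] dict_keys(['color', 'mtx', 'mount'])
```

View pics/w1.png

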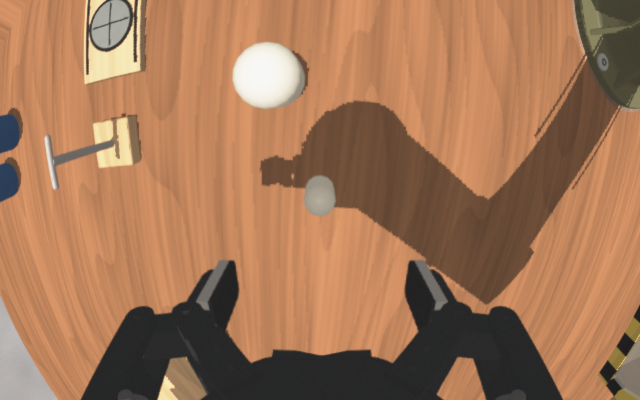

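The wrist view at hover shows model28 at px (320,195), model52 at (268,75) and mark a at (110,24). I'll add the fisheye model and cross-check.

```bash
cat >> h.py <<'E'
from scipy.spatial.transform import Rotation as Q
def wrist():
    S=[status.get_state()]; d=imaging.read_camera("wrist"); s=S[0]
    A=np.eye(4); A[:3,:3]=Q.from_euler("xyz",s["tool_rot"],degrees=True).as_matrix(); A[:3,3]=s["tcp_pos"]
    d["T"]=A@d["mount"]; d["fish"]=1; return d
_p,_r=proj,ray
def proj(P,d):
    if "fish" not in d: return _p(P,d)
    T=d["T"]; p=(np.asarray(P,float)-T[:3,3])@T[:3,:3]*[1,-1,-1]
    rho=np.hypot(p[:,0],p[:,1]); th=np.arctan2(rho,p[:,2]); k=d["mtx"][0,0]*th/rho
    return np.c_[p[:,0]*k+d["mtx"][0,2],p[:,1]*k+d["mtx"][1,2]]
def ray(px,d,z):
    if "fish" not in d: return _r(px,d,z)
    u=(np.array(px,float)-d["mtx"][:2,2])/d["mtx"][0,0]; th=np.hypot(*u)
    r=d["T"][:3,:3]@(np.r_[u/th*np.sin(th),np.cos(th)]*[1,-1,-1]); o=d["T"][:3,3]
    return o+r*(z-o[2])/r[2]
def wmodel(d,q,s,z0=0,lo=95):
    c=d["color"].astype(int); m=((c.max(2)-c.min(2)<45)&(c.max(2)>lo)).astype(np.uint8)
    m[280:]=0
    n,l,st,ce=cv2.connectedComponentsWithStats(m); i=min([i for i in range(1,n) if st[i][4]>150],key=lambda i:np.hypot(*(ce[i]-q)))
    p=fit(ce[i],s,d,z0); print("wrist",s,ce[i].round(1),st[i][4],"->",p.round(4),"expect area",int(hullstat(*p,s,d,z0)[1])); return p
E
python3 - <<'E'
from h import *
for i in range(3):
    d=wrist(); wmodel(d,(320,195),28); wmodel(d,(268,75),52)
    s=status.get_state(); print(s["tcp_pos"].round(4),s["tool_rot"].round(2))
print(ray((110.5,24),d,.01))
E
```

```text
wrist 28 [319.5 192.3] 1044 -> [0.3979 0.2614] expect area 1050
wrist 52 [269.1  73.2] 3721 -> [0.4443 0.1595] expect area 3806
[0.3965 0.2636 0.1506] [-1.800e+02 -2.000e-02 -8.585e+01]
wrist 28 [319.5 190.5] 1039 -> [0.3979 0.2613] expect area 1041
wrist 52 [269.4  71.3] 3700 -> [0.4444 0.1594] expect area 3784
[0.3962 0.2644 0.1511] [-1.7996e+02  3.0000e-02 -8.5760e+01]
wrist 28 [319.3 189.2] 1035 -> [0.3979 0.2612] expect area 1036
wrist 52 [269.6  70.1] 3677 -> [0.4443 0.1594] expect area 3775
[0.396  0.2649 0.1514] [-1.7995e+02  5.0000e-02 -8.5700e+01]
[0.63198364 0.0964695  0.01      ]
```

Run:
```python
from h import *
to(.3977,.2614,.0085)
```

```text
t 2.35 tool shift [ 0.0038 -0.0013  0.1429] rot [-1.7995e+02  5.0000e-02 -8.5700e+01]
```

>>> drive_tool --moves '[[[0.0038,-0.0013,0.03],[0,0,0]],[[0,0,0.045],[0,0,0]],[[0,0,0.04],[0,0,0]],[[0,0,0.025],[0,0,0]],[[0,0,0],[0,0,0]]]'

```text
time_s: 2.98
tcp_pos: [0.3964, 0.2606, 0.0094]
tool_rot: [179.9, -0.1, -85.6]
force: [0.5, 0.3, 0.9]
finger_gap: 0.0852
```

>>> drive_tool --moves '[[[0,0,0],[0,0,0]],[[0,0,0],[0,0,0]]]'

```text
time_s: 3.22
tcp_pos: [0.3982, 0.2616, 0.0123]
tool_rot: [-179.9, 0.1, -85.7]
force: [0.3, 0.2, 0.2]
finger_gap: 0.085
```

>>> drive_tool --moves '[[[0,0,0.004],[0,0,0]],[[0,0,0],[0,0,0]]]'

```text
time_s: 3.48
tcp_pos: [0.3976, 0.2603, 0.0064]
tool_rot: [180.0, -0.0, -85.8]
force: [0.4, -0.4, -0.6]
finger_gap: 0.0856
```

>>> drive_tool --moves '[[[0,0,0],[0,0,0]],[[0,0,0],[0,0,0]],[[0,0,0],[0,0,0]],[[0,0,0],[0,0,0]],[[0,0,0],[0,0,0]]]' --grip 0 --grip_force 35

```text
time_s: 4.1
tcp_pos: [0.3978, 0.2605, 0.0067]
tool_rot: [-180.0, 0.0, -85.7]
force: [-0.0, -0.2, 0.6]
finger_gap: 0.0267
```

>>> drive_tool --moves '[[[0,0,0],[0,0,0]],[[0,0,0],[0,0,0]]]'

```text
time_s: 4.35
tcp_pos: [0.3978, 0.2605, 0.0067]
tool_rot: [-180.0, 0.0, -85.7]
force: [-0.0, -0.6, 1.8]
finger_gap: 0.027
```

>>> drive_tool --moves '[[[0,0,-0.02],[0,0,0]],[[0,0,-0.04],[0,0,0]],[[0,0,-0.04],[0,0,0]],[[0.02,-0.01,-0.03],[0,0,0]],[[0.05,-0.026,-0.01],[0,0,0]]]'

```text
time_s: 4.97
tcp_pos: [0.4393, 0.1942, 0.1487]
tool_rot: [-179.9, 0.1, -85.5]
force: [1.2, 0.3, -0.2]
finger_gap: 0.0267
```

>>> drive_tool --moves '[[[0.05,-0.026,0],[0,0,0]],[[0.05,-0.026,0],[0,0,0]],[[0.05,-0.026,0],[0,0,0]],[[0.05,-0.026,0],[0,0,0]],[[0.05,-0.026,0],[0,0,0]]]'

```text
time_s: 5.6
tcp_pos: [0.5876, -0.0481, 0.1461]
tool_rot: [180.0, 0.0, -85.8]
force: [0.2, 1.0, -0.0]
finger_gap: 0.0271
```

>>> drive_tool --moves '[[[0.04,-0.026,0],[0,0,0]],[[0.02,-0.01,0],[0,0,0]],[[0,0,0],[0,0,0]],[[0,0,0],[0,0,0]],[[0,0,0],[0,0,0]]]'

```text
time_s: 6.22
tcp_pos: [0.6271, -0.1027, 0.1468]
tool_rot: [-180.0, 0.0, -85.7]
force: [0.5, -0.2, 0.4]
finger_gap: 0.0265
```

Run:
```python
from h import *
d=wrist(); cv2.imwrite("pics/w2.png",d["color"][:,:,::-1])
s=status.get_state(); print(s["tcp_pos"].round(4),s["tool_rot"].round(2),s["finger_gap"])
for n,p in dict(a=(.6298,.0905,.01),b=(.6368,.011,.01),c=(.6437,-.069,.01),d=(.6509,-.1484,.01)).items(): print(n,proj([p],d).round(1))
```

```text
[ 0.6271 -0.1027  0.1469] [-179.97    0.    -85.68] 0.02697664042508972
a [[306.7 341. ]]
b [[304.1 289.3]]
c [[301.3 221.6]]
d [[298.6 140. ]]
```

View pics/w2.png

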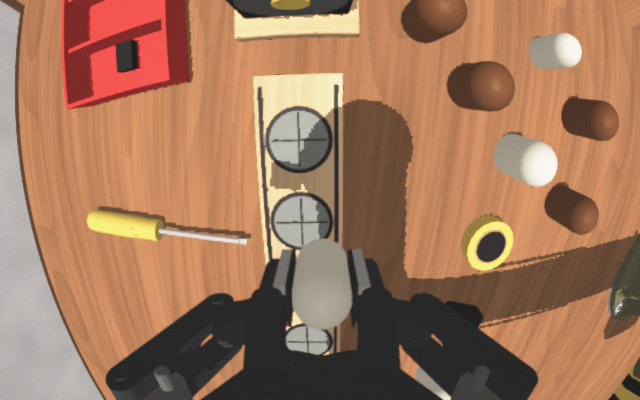

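Mark d's cross at px (299,139) and mark c's at (301,222) match the predicted (298.6,140) and (301.3,221.6), so the mark positions are good to about 1 mm. Next I'll move over mark d.

Run:
```python
from h import *
to(.6509,-.1493,.0174)
```

```text
t 6.275 tool shift [ 0.0483 -0.0201  0.1295] rot [-179.97    0.    -85.68]
```

>>> drive_tool --moves '[[[0.0243,-0.01,0],[0,0,0]],[[0.024,-0.0101,0],[0,0,0]],[[0,0,0.03],[0,0,0]],[[0,0,0.04],[0,0,0]],[[0,0,0.03],[0,0,0]]]'

```text
time_s: 6.9
tcp_pos: [0.6503, -0.1495, 0.0449]
tool_rot: [179.9, 0.0, -85.7]
force: [1.6, -0.6, 0.6]
finger_gap: 0.0269
```

>>> drive_tool --moves '[[[0,0,0.015],[0,0,0]],[[0,0,0.005],[0,0,0]],[[0,0,0],[0,0,0]],[[0,0,0],[0,0,0]],[[0,0,0],[0,0,0]]]'

```text
time_s: 7.52
tcp_pos: [0.6514, -0.1502, 0.0276]
tool_rot: [-179.9, -0.0, -85.7]
force: [0.1, 0.4, -0.6]
finger_gap: 0.0268
```

Run:
```python
from h import *
to(.6509,-.1493,.0172)
```

```text
t 7.525 tool shift [-0.001   0.0005  0.0104] rot [-1.7991e+02 -1.0000e-02 -8.5750e+01]
```

>>> drive_tool --moves '[[[-0.001,0.0005,0.006],[0,0,0]],[[0,0,0.003],[0,0,0]],[[0,0,0],[0,0,0]],[[0,0,0.0012],[0,0,0]],[[0,0,0],[0,0,0]]]'

```text
time_s: 8.15
tcp_pos: [0.6505, -0.1493, 0.0168]
tool_rot: [-180.0, -0.0, -85.7]
force: [-1.7, 1.4, 2.2]
finger_gap: 0.0271
```

>>> drive_tool --moves '[[[0,0,0],[0,0,0]],[[0,0,0],[0,0,0]]]'

```text
time_s: 8.4
tcp_pos: [0.6505, -0.1493, 0.0168]
tool_rot: [-180.0, -0.0, -85.7]
force: [-1.5, 0.2, 4.5]
finger_gap: 0.0271
```

Touchdown at 4.5 N. I'll open, retreat and head for model36.

>>> drive_tool --moves '[[[0,0,0],[0,0,0]],[[0,0,0],[0,0,0]],[[0,0,0],[0,0,0]],[[0,0,-0.01],[0,0,0]],[[0,0,-0.03],[0,0,0]]]' --grip 1

```text
time_s: 9.02
tcp_pos: [0.6492, -0.1492, 0.0553]
tool_rot: [179.8, 0.0, -85.8]
force: [0.5, -1.0, 0.4]
finger_gap: 0.0855
```

>>> drive_tool --moves '[[[0,0,-0.05],[0,0,0]],[[0,0,-0.045],[0,0,0]],[[0.02,0.045,0],[0,0,0]],[[0.02,0.05,0],[0,0,0]],[[0.02,0.05,0],[0,0,0]]]'

```text
time_s: 9.65
tcp_pos: [0.5089, -0.2205, 0.1523]
tool_rot: [-179.9, -0.0, -85.7]
force: [0.0, 0.2, 0.6]
finger_gap: 0.0852
```

>>> drive_tool --moves '[[[0.02,0.05,0],[0,0,0]],[[0.02,0.05,0],[0,0,0]],[[0.01,0.015,0],[0,0,0]],[[0,0,0],[0,0,0]],[[0,0,0],[0,0,0]]]'

```text
time_s: 10.28
tcp_pos: [0.3999, -0.278, 0.1516]
tool_rot: [-180.0, -0.0, -85.7]
force: [-0.1, -0.6, -0.3]
finger_gap: 0.0854
```

Run:
```python
from h import *
d=wrist(); cv2.imwrite("pics/w3.png",d["color"][:,:,::-1])
for s,p in {36:(.4,-.2785),44:(.427,-.159)}.items(): 
    q=hullstat(*p,s,d)[0]; print(q); wmodel(d,q,s)
for n in("top","scene"):
    e=imaging.read_camera(n); q=hullstat(.6507,-.1487,28,e,.01)[0]
    b=min(blobs(e),key=lambda b:np.hypot(*(b[0]-q))); print(n,q,b,fit(b[0],28,e,.01))
to(.4,-.2785,.0113)
```

```text
[320.86743233 193.83919514]
wrist 36 [319.3 196. ] 1783 -> [ 0.4012 -0.2764] expect area 1732
[286.85043096 300.63506321]
wrist 44 [288.3 275.2] 258 -> [ 0.4262 -0.1918] expect area 2488
top [371.18381216 153.48656672] (array([370.4, 155.3]), array([360, 145,  22,  22, 377], dtype=int32)) [ 0.64603073 -0.1466937 ]
scene [222.87404155 219.11862204] (array([223.6, 223.3]), array([212, 208,  25,  27, 439], dtype=int32)) [ 0.65676061 -0.13553511]
t 10.425 tool shift [ 8.000e-04 -1.000e-04  1.398e-01] rot [ 1.7996e+02  1.0000e-02 -8.5690e+01]
```

View pics/w3.png

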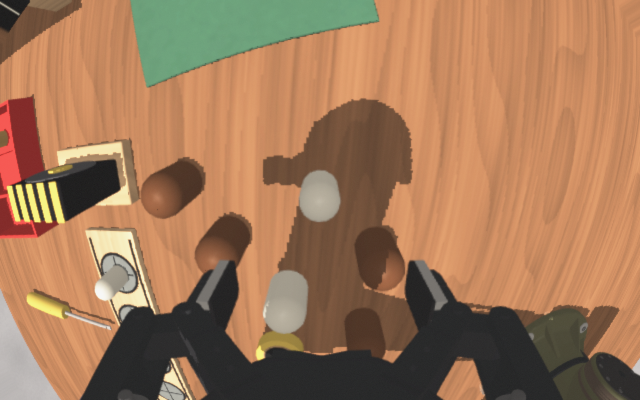

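Model28 stands on mark d. Model36 is at px (319,196), with clear space for the jaws. Next I'll descend and grasp it.

>>> drive_tool --moves '[[[-0.0002,-0.0006,0.04],[0,0,0]],[[0,0,0.045],[0,0,0]],[[0,0,0.035],[0,0,0]],[[0,0,0.015],[0,0,0]],[[0,0,0.005],[0,0,0]]]'

```text
time_s: 11.05
tcp_pos: [0.4001, -0.2779, 0.0112]
tool_rot: [180.0, -0.0, -85.7]
force: [0.3, 0.1, -0.1]
finger_gap: 0.0854
```

>>> drive_tool --moves '[[[0,0,0],[0,0,0]],[[0,0,0],[0,0,0]],[[0,0,0],[0,0,0]]]'

```text
time_s: 11.42
tcp_pos: [0.4004, -0.2782, 0.0123]
tool_rot: [-179.9, -0.0, -85.8]
force: [-0.2, -0.9, 0.3]
finger_gap: 0.0852
```

>>> drive_tool --moves '[[[0,0,0],[0,0,0]],[[0,0,0],[0,0,0]],[[0,0,0],[0,0,0]],[[0,0,0],[0,0,0]],[[0,0,0],[0,0,0]]]' --grip 0 --grip_force 35

```text
time_s: 12.05
tcp_pos: [0.4, -0.2781, 0.0116]
tool_rot: [-180.0, -0.0, -85.7]
force: [0.2, 0.6, 1.9]
finger_gap: 0.0351
```

>>> drive_tool --moves '[[[0,0,0],[0,0,0]]]'

```text
time_s: 12.18
tcp_pos: [0.4, -0.2781, 0.0117]
tool_rot: [-180.0, -0.0, -85.7]
force: [0.1, -0.5, 1.8]
finger_gap: 0.0353
```

>>> drive_tool --moves '[[[0,0,-0.02],[0,0,0]],[[0,0,-0.04],[0,0,0]],[[0,0,-0.04],[0,0,0]],[[-0.01,-0.01,-0.03],[0,0,0]],[[-0.03,-0.04,-0.01],[0,0,0]]]'

```text
time_s: 12.8
tcp_pos: [0.4472, -0.235, 0.1539]
tool_rot: [-179.8, -0.1, -85.9]
force: [0.6, -0.5, -0.4]
finger_gap: 0.0352
```

>>> drive_tool --moves '[[[-0.03,-0.042,0],[0,0,0]],[[-0.03,-0.042,0],[0,0,0]],[[-0.03,-0.042,0],[0,0,0]],[[-0.03,-0.042,0],[0,0,0]],[[-0.03,-0.0406,0],[0,0,0]]]'

```text
time_s: 13.42
tcp_pos: [0.6446, -0.068, 0.1505]
tool_rot: [179.9, 0.0, -85.7]
force: [1.0, -0.9, 0.0]
finger_gap: 0.0347
```

>>> drive_tool --moves '[[[0,0,0.03],[0,0,0]],[[0,0,0.03],[0,0,0]],[[0,0,0.03],[0,0,0]],[[0,0,0.015],[0,0,0]],[[0,0,0],[0,0,0]]]'

```text
time_s: 14.05
tcp_pos: [0.6429, -0.0695, 0.0451]
tool_rot: [179.9, -0.0, -85.8]
force: [-0.1, -1.0, 0.5]
finger_gap: 0.0353
```

>>> drive_tool --moves '[[[0,0,0],[0,0,0]],[[0,0,0],[0,0,0]],[[0,0,0],[0,0,0]]]'

```text
time_s: 14.42
tcp_pos: [0.644, -0.0693, 0.0473]
tool_rot: [-179.9, 0.0, -85.7]
force: [-0.3, 0.8, -0.4]
finger_gap: 0.0352
```

Run:
```python
from h import *
to(.6437,-.0696,.0222)
d=wrist(); cv2.imwrite("pics/w4.png",cv2.resize(d["color"][60:360,160:480],None,fx=2,fy=2)[:,:,::-1])
print(proj([(.6437,-.069,.01),(.6509,-.1484,.01)],d))
p=status.get_state()["tcp_pos"]; print(hullstat(p[0],p[1],36,d,p[2]-.0117)[0])
```

```text
t 14.425 tool shift [0.0003 0.0004 0.0251] rot [-179.92    0.    -85.75]
[[321.42043865 234.93398759]
 [319.39141255 107.25946764]]
[321.08418948 282.2332148 ]
```

View pics/w4.png

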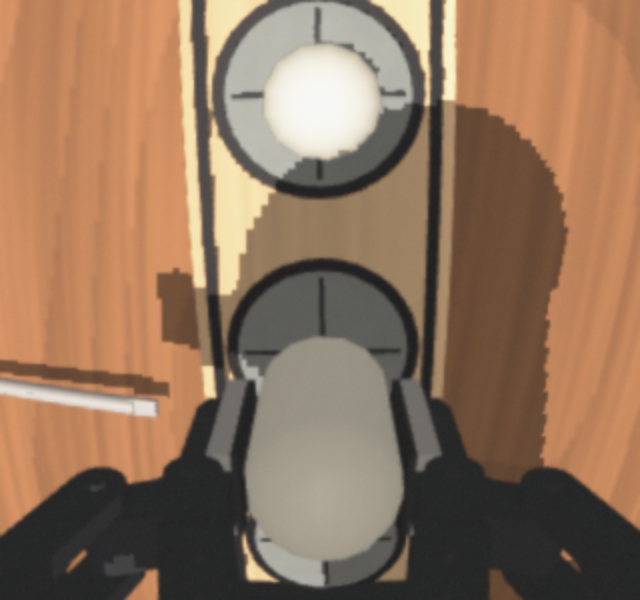

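The crop shows model28 centred on mark d's cross. Mark c's cross is at image px (321,235.5) against a predicted (321.4,234.9). I'll check the held model's offset numerically.

Run:
```python
from h import *
d=wrist(); wmodel(d,(321,111),28,.01,200)
c=d["color"].astype(int); m=((c.max(2)-c.min(2)<45)&(c.max(2)>185)).astype(np.uint8)
n,l,st,ce=cv2.connectedComponentsWithStats(m)
i=min([i for i in range(1,n) if st[i][4]>300],key=lambda i:np.hypot(*(ce[i]-(321,111)))); print(ce[i],st[i])
h=proj(body(.6509,-.1484,28,.01),d); print(h.min(0),h.max(0))
p=status.get_state()["tcp_pos"]
for dy in(0,.001,.002):
    h=proj(body(p[0],p[1]+dy,36,p[2]-.0117),d); print("held",dy,h.min(0).round(1),h.max(0).round(1))
print(c[224:234,321])
```

```text
wrist 28 [319.6 110.3] 2527 -> [ 0.6504 -0.1479] expect area 2847
[313.95614308 113.11010886] [ 274   82   76   65 3215]
[288.27613194  79.19096356] [348.9787175  138.95547701]
held 0 [280.6 224.2] [361.4 337.2]
held 0.001 [280.6 225.9] [361.1 338.8]
held 0.002 [280.5 227.5] [360.8 340.4]
[[ 52  51  50]
 [ 50  50  49]
 [ 52  52  50]
 [ 70  68  64]
 [114 109 100]
 [142 136 124]
 [152 145 132]
 [152 146 132]
 [152 145 131]
 [153 146 132]]
```

>>> drive_tool --moves '[[[0.0003,0.0004,0.012],[0,0,0]],[[0,0,0.008],[0,0,0]],[[0,0,0],[0,0,0]],[[0,0,0],[0,0,0]]]'

```text
time_s: 15.02
tcp_pos: [0.6433, -0.0698, 0.0264]
tool_rot: [180.0, -0.0, -85.7]
force: [0.3, 0.3, 1.1]
finger_gap: 0.035
```

Run:
```python
from h import *
to(.6437,-.0706,.0218)
```

```text
t 15.025 tool shift [ 0.0009 -0.0004  0.0046] rot [ 1.7999e+02 -2.0000e-02 -8.5750e+01]
```

>>> drive_tool --moves '[[[0.0008,-0.0003,0.002],[0,0,0]],[[0,0,0.002],[0,0,0]],[[0,0,0.001],[0,0,0]],[[0,0,0],[0,0,0]],[[0,0,0],[0,0,0]]]'

```text
time_s: 15.65
tcp_pos: [0.6436, -0.0705, 0.0217]
tool_rot: [-180.0, -0.0, -85.7]
force: [-2.0, 0.3, 2.4]
finger_gap: 0.0348
```

>>> drive_tool --moves '[[[0,0,0],[0,0,0]],[[0,0,0],[0,0,0]],[[0,0,0],[0,0,0]],[[0,0,-0.01],[0,0,0]],[[0,0,-0.03],[0,0,0]]]' --grip 1

```text
time_s: 16.27
tcp_pos: [0.6425, -0.0705, 0.0604]
tool_rot: [179.8, -0.0, -85.8]
force: [-0.4, -0.3, 1.5]
finger_gap: 0.0853
```

>>> drive_tool --moves '[[[0,0,-0.05],[0,0,0]],[[0,0,-0.045],[0,0,0]],[[0.014,0.045,0],[0,0,0]],[[0.014,0.045,0],[0,0,0]],[[0.014,0.045,0],[0,0,0]]]'

```text
time_s: 16.9
tcp_pos: [0.5109, -0.1228, 0.1573]
tool_rot: [-179.9, -0.0, -85.7]
force: [-0.5, -0.5, 1.3]
finger_gap: 0.0854
```

>>> drive_tool --moves '[[[0.014,0.045,0],[0,0,0]],[[0.0161,0.0426,0],[0,0,0]],[[0,0,0],[0,0,0]],[[0,0,0],[0,0,0]]]'

```text
time_s: 17.4
tcp_pos: [0.4273, -0.1588, 0.1572]
tool_rot: [-179.9, -0.0, -85.8]
force: [0.5, -0.1, 0.1]
finger_gap: 0.0857
```

Run:
```python
from h import *
d=wrist(); cv2.imwrite("pics/w5.png",d["color"][:,:,::-1])
for s,p in {44:(.427,-.159)}.items(): 
    q=hullstat(*p,s,d)[0]; print(q); wmodel(d,q,s)
to(.4275,-.159,.0155)
```

```text
[321.41964599 194.39680894]
wrist 44 [320.3 195.4] 2532 -> [ 0.428  -0.1579] expect area 2522
t 17.45 tool shift [3.000e-04 1.000e-04 1.414e-01] rot [-1.7996e+02 -1.0000e-02 -8.5740e+01]
```

View pics/w5.png

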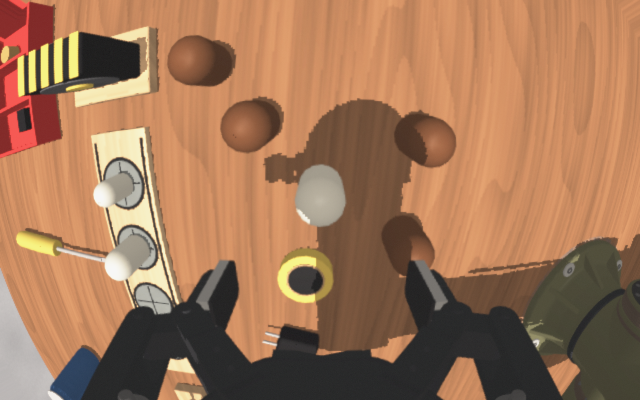

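Model44 is at px (320,195). The nearest brown dome, at (408,245), clears the jaws.

>>> drive_tool --moves '[[[-0.0006,-0.0002,0.04],[0,0,0]],[[0,0,0.045],[0,0,0]],[[0,0,0.035],[0,0,0]],[[0,0,0.016],[0,0,0]],[[0,0,0.005],[0,0,0]]]'

```text
time_s: 18.08
tcp_pos: [0.4273, -0.1582, 0.015]
tool_rot: [179.9, -0.0, -85.7]
force: [-1.3, -0.9, 0.8]
finger_gap: 0.0856
```

>>> drive_tool --moves '[[[0,0,0],[0,0,0]],[[0,0,0],[0,0,0]],[[0,0,0],[0,0,0]]]'

```text
time_s: 18.45
tcp_pos: [0.4277, -0.1583, 0.0163]
tool_rot: [-179.9, -0.0, -85.7]
force: [0.0, -0.6, -0.7]
finger_gap: 0.0858
```

>>> drive_tool --moves '[[[0,0,0],[0,0,0]],[[0,0,0],[0,0,0]],[[0,0,0],[0,0,0]],[[0,0,0],[0,0,0]],[[0,0,0],[0,0,0]]]' --grip 0 --grip_force 35

```text
time_s: 19.08
tcp_pos: [0.4274, -0.1583, 0.0158]
tool_rot: [-180.0, -0.0, -85.7]
force: [-0.5, -0.1, 3.6]
finger_gap: 0.043
```

>>> drive_tool --moves '[[[0,0,0],[0,0,0]]]'

```text
time_s: 19.2
tcp_pos: [0.4274, -0.1583, 0.0158]
tool_rot: [-180.0, -0.0, -85.7]
force: [-0.2, 0.2, 3.0]
finger_gap: 0.043
```

>>> drive_tool --moves '[[[0,0,-0.02],[0,0,0]],[[0,0,-0.04],[0,0,0]],[[0,0,-0.04],[0,0,0]],[[-0.01,-0.01,-0.03],[0,0,0]],[[-0.03,-0.04,-0.01],[0,0,0]]]'

```text
time_s: 19.82
tcp_pos: [0.4747, -0.1149, 0.1578]
tool_rot: [-179.8, -0.0, -85.9]
force: [0.3, -1.7, -0.7]
finger_gap: 0.0434
```

>>> drive_tool --moves '[[[-0.0275,-0.042,0],[0,0,0]],[[-0.0275,-0.042,0],[0,0,0]],[[-0.0275,-0.042,0],[0,0,0]],[[-0.0275,-0.042,0],[0,0,0]],[[-0.0028,-0.0034,0],[0,0,0]]]'

```text
time_s: 20.45
tcp_pos: [0.6372, 0.0125, 0.1519]
tool_rot: [179.7, -0.0, -85.7]
force: [0.5, -0.5, -1.3]
finger_gap: 0.0434
```

>>> drive_tool --moves '[[[0,0,0.03],[0,0,0]],[[0,0,0.03],[0,0,0]],[[0,0,0.03],[0,0,0]],[[0,0,0.015],[0,0,0]],[[0,0,0],[0,0,0]]]'

```text
time_s: 21.08
tcp_pos: [0.6357, 0.0101, 0.0493]
tool_rot: [179.9, -0.0, -85.8]
force: [-0.7, -0.4, -0.4]
finger_gap: 0.0433
```

>>> drive_tool --moves '[[[0,0,0],[0,0,0]],[[0,0,0],[0,0,0]],[[0,0,0],[0,0,0]]]'

```text
time_s: 21.45
tcp_pos: [0.637, 0.0107, 0.0513]
tool_rot: [-179.9, 0.0, -85.7]
force: [0.0, -0.2, -0.8]
finger_gap: 0.0431
```

Run:
```python
from h import *
to(.6368,.0106,.0258)
d=wrist(); cv2.imwrite("pics/w6.png",cv2.resize(d["color"][60:360,160:480],None,fx=2,fy=2)[:,:,::-1])
print(proj([(.6368,.011,.01),(.6437,-.069,.01)],d))
p=status.get_state()["tcp_pos"]
for dy in(0,.001,.002):
    h=proj(body(p[0],p[1]+dy,44,p[2]-.0158),d); print("held",dy,h.min(0).round(1),h.max(0).round(1))
h=proj(body(.6437,-.069,36,.01),d); print("36",h.min(0).round(1),h.max(0).round(1))
print(d["color"][205:245:1,321,0])
```

```text
t 21.45 tool shift [0.     0.0002 0.0255] rot [-1.7993e+02  1.0000e-02 -8.5750e+01]
[[321.13985626 232.46567286]
 [319.70959175 106.2218211 ]]
held 0 [270.7 214.6] [371.2 349.7]
held 0.001 [270.7 216.3] [370.9 351.2]
held 0.002 [270.7 218. ] [370.5 352.7]
36 [279.4  68.9] [359.1 147.3]
[ 53  52  53  54  51  47  47  46  47  45  48  70 123 144 151 152 151 152
 151 151 151 152 151 152 152 151 151 151 151 151 151 152 152 151 152 151
 151 152 152 152]
```

View pics/w6.png

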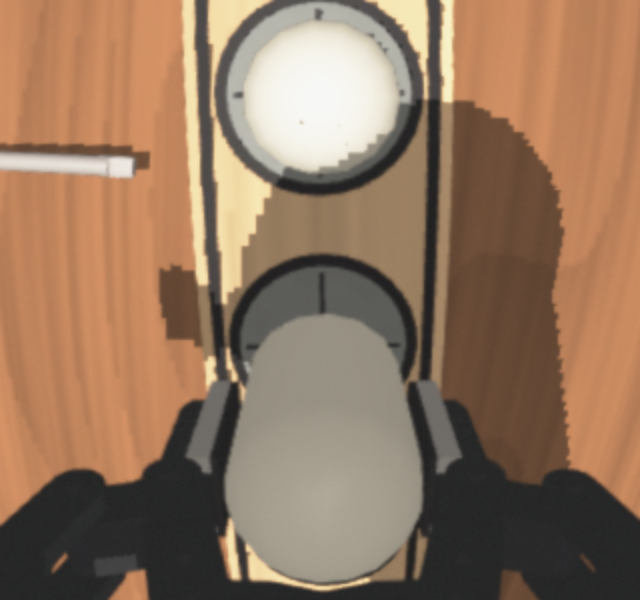

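>>> drive_tool --moves '[[[0.0007,-0.0004,0.012],[0,0,0]],[[0,0,0.008],[0,0,0]],[[0,0,0],[0,0,0]],[[0,0,0],[0,0,0]]]'

```text
time_s: 22.0
tcp_pos: [0.6371, 0.0098, 0.0304]
tool_rot: [180.0, -0.0, -85.7]
force: [0.4, -0.7, -0.7]
finger_gap: 0.0431
```

Run:
```python
from h import *
to(.6373,.0100,.0258)
```

```text
t 22.0 tool shift [-0.0002 -0.0002  0.0046] rot [ 1.800e+02 -2.000e-02 -8.574e+01]
```

>>> drive_tool --moves '[[[-0.0002,-0.0002,0.002],[0,0,0]],[[0,0,0.002],[0,0,0]],[[0,0,0.001],[0,0,0]],[[0,0,0],[0,0,0]],[[0,0,0],[0,0,0]]]'

```text
time_s: 22.62
tcp_pos: [0.6373, 0.0101, 0.0258]
tool_rot: [-180.0, -0.0, -85.7]
force: [-1.4, 1.1, 3.4]
finger_gap: 0.0431
```

>>> drive_tool --moves '[[[0,0,0],[0,0,0]],[[0,0,0],[0,0,0]],[[0,0,0],[0,0,0]],[[0,0,-0.01],[0,0,0]],[[0,0,-0.03],[0,0,0]]]' --grip 1

```text
time_s: 23.25
tcp_pos: [0.6362, 0.0099, 0.0645]
tool_rot: [179.8, -0.0, -85.8]
force: [0.2, 0.5, -0.4]
finger_gap: 0.0853
```

>>> drive_tool --moves '[[[0,0,-0.05],[0,0,0]],[[0,0,-0.045],[0,0,0]],[[-0.036,0.04,0],[0,0,0]],[[-0.036,0.04,0],[0,0,0]],[[-0.036,0.04,0],[0,0,0]]]'

```text
time_s: 23.88
tcp_pos: [0.5084, 0.1096, 0.1612]
tool_rot: [-179.9, 0.0, -85.8]
force: [0.4, 1.2, 0.5]
finger_gap: 0.0856
```

>>> drive_tool --moves '[[[-0.036,0.04,0],[0,0,0]],[[-0.0194,0.0213,0],[0,0,0]],[[0,0,0],[0,0,0]],[[0,0,0],[0,0,0]]]'

```text
time_s: 24.38
tcp_pos: [0.4447, 0.1596, 0.161]
tool_rot: [-179.9, 0.0, -85.7]
force: [-0.1, -1.3, 0.3]
finger_gap: 0.0852
```

Run:
```python
from h import *
d=wrist(); cv2.imwrite("pics/w7.png",d["color"][:,:,::-1])
q=hullstat(.444,.1594,52,d)[0]; print(q); wmodel(d,q,52)
to(.4439,.1594,.0195)
```

```text
[321.74952347 195.25553157]
wrist 52 [321.4 194.2] 3494 -> [0.4444 0.1584] expect area 3505
t 24.425 tool shift [-0.0002  0.0009  0.1412] rot [-179.98   -0.    -85.78]
```

View pics/w7.png

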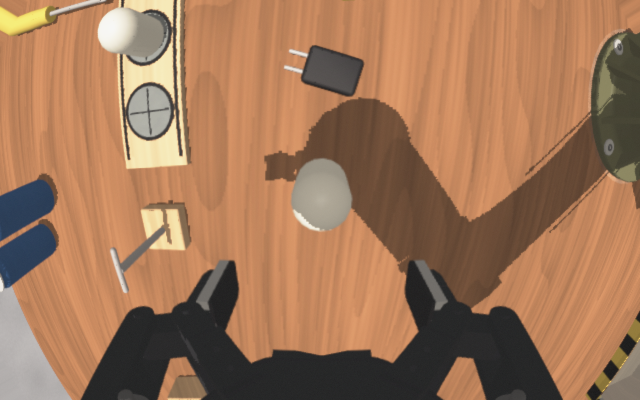

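Model44 stands on mark b. Model52 is at px (321,194), and the grasp is clear.

>>> drive_tool --moves '[[[0.0001,0.0006,0.04],[0,0,0]],[[0,0,0.045],[0,0,0]],[[0,0,0.035],[0,0,0]],[[0,0,0.016],[0,0,0]],[[0,0,0.005],[0,0,0]]]'

```text
time_s: 25.05
tcp_pos: [0.444, 0.1589, 0.0191]
tool_rot: [180.0, -0.1, -85.8]
force: [-0.4, 0.0, 0.1]
finger_gap: 0.0851
```

>>> drive_tool --moves '[[[0,0,0],[0,0,0]],[[0,0,0],[0,0,0]],[[0,0,0],[0,0,0]]]'

```text
time_s: 25.42
tcp_pos: [0.4442, 0.1598, 0.0203]
tool_rot: [-179.9, 0.0, -85.7]
force: [-0.6, 1.6, 0.3]
finger_gap: 0.0856
```

>>> drive_tool --moves '[[[0,0,0],[0,0,0]],[[0,0,0],[0,0,0]],[[0,0,0],[0,0,0]],[[0,0,0],[0,0,0]],[[0,0,0],[0,0,0]]]' --grip 0 --grip_force 40

```text
time_s: 26.05
tcp_pos: [0.444, 0.1596, 0.0198]
tool_rot: [-180.0, 0.0, -85.7]
force: [-0.3, 0.4, 5.1]
finger_gap: 0.0512
```

>>> drive_tool --moves '[[[0,0,0],[0,0,0]]]'

```text
time_s: 26.18
tcp_pos: [0.444, 0.1596, 0.0198]
tool_rot: [-180.0, 0.0, -85.7]
force: [0.1, 0.0, 4.4]
finger_gap: 0.0512
```

>>> drive_tool --moves '[[[0,0,-0.02],[0,0,0]],[[0,0,-0.04],[0,0,0]],[[0,0,-0.04],[0,0,0]],[[0.005,-0.01,-0.03],[0,0,0]],[[0.015,-0.035,-0.01],[0,0,0]]]'

```text
time_s: 26.8
tcp_pos: [0.4906, 0.1436, 0.1615]
tool_rot: [-179.8, 0.1, -85.6]
force: [0.2, 0.3, -0.8]
finger_gap: 0.051
```

>>> drive_tool --moves '[[[0.02,-0.042,0],[0,0,0]],[[0.02,-0.042,0],[0,0,0]],[[0.018,-0.042,0],[0,0,0]],[[0.0048,-0.0091,0],[0,0,0]],[[0,0,0],[0,0,0]]]'

```text
time_s: 27.42
tcp_pos: [0.6291, 0.0899, 0.1577]
tool_rot: [179.8, -0.0, -85.8]
force: [0.8, -0.0, -0.4]
finger_gap: 0.0509
```

>>> drive_tool --moves '[[[0,0,0.03],[0,0,0]],[[0,0,0.03],[0,0,0]],[[0,0,0.03],[0,0,0]],[[0,0,0.015],[0,0,0]],[[0,0,0],[0,0,0]]]'

```text
time_s: 28.05
tcp_pos: [0.6285, 0.0905, 0.0539]
tool_rot: [179.9, -0.0, -85.7]
force: [0.4, 1.1, -0.0]
finger_gap: 0.0511
```

>>> drive_tool --moves '[[[0,0,0],[0,0,0]],[[0,0,0],[0,0,0]],[[0,0,0],[0,0,0]]]'

```text
time_s: 28.42
tcp_pos: [0.6298, 0.0903, 0.0552]
tool_rot: [-179.9, 0.0, -85.8]
force: [0.0, -0.6, -0.5]
finger_gap: 0.0512
```

Run:
```python
from h import *
to(.6298,.0900,.0298)
d=wrist(); cv2.imwrite("pics/w8.png",cv2.resize(d["color"][60:360,160:480],None,fx=2,fy=2)[:,:,::-1])
print(proj([(.6298,.0905,.01),(.6368,.011,.01)],d))
p=status.get_state()["tcp_pos"]
for dy in(-.001,0,.001,.002):
    h=proj(body(p[0],p[1]+dy,52,p[2]-.0198),d); print("held",dy,h.min(0).round(1),h.max(0).round(1))
h=proj(body(.6368,.011,44,.01),d); print("44",h.min(0).round(1),h.max(0).round(1))
print(d["color"][195:235:1,321,0])
```

```text
t 28.425 tool shift [0.0003 0.0001 0.0254] rot [-1.7993e+02  2.0000e-02 -8.5750e+01]
[[320.93477196 229.72574272]
 [319.27406864 106.56350857]]
held -0.001 [260.4 203.6] [381.9 360.8]
held 0 [260.5 205.3] [381.5 362.3]
held 0.001 [260.6 206.9] [381.1 363.8]
held 0.002 [260.6 208.6] [380.7 365.3]
44 [268.9  59.9] [368.3 157.8]
[ 55  51  49  50  50  50  52  51  50  53  65 103 136 147 148 149 149 149
 147 148 147 147 147 148 148 148 148 148 148 148 148 148 148 147 148 148
 148 148 148 148]
```

View pics/w8.png

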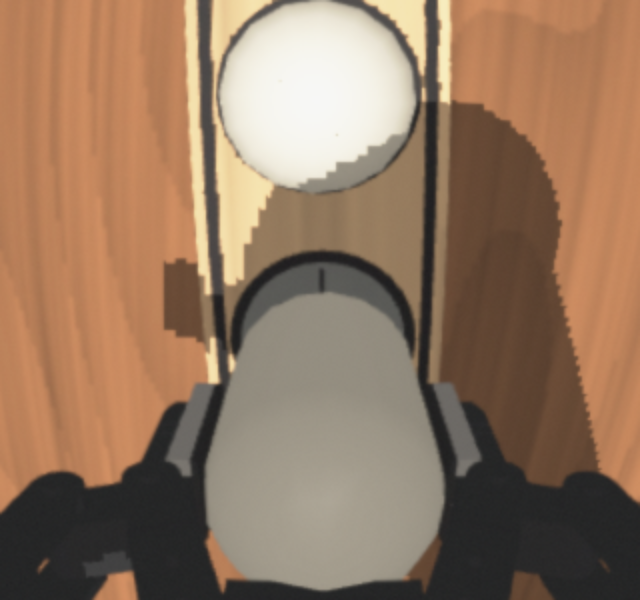

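Model44's dome is concentric with its mark rim at crop px (319,95). Model52 is well aligned over mark a, whose cross arm is at (321,280). Next I'll lower it.

>>> drive_tool --moves '[[[0.0003,-0.0004,0.012],[0,0,0]],[[0,0,0.008],[0,0,0]],[[0,0,0],[0,0,0]],[[0,0,0],[0,0,0]]]'

```text
time_s: 28.98
tcp_pos: [0.63, 0.0899, 0.0344]
tool_rot: [-180.0, -0.0, -85.7]
force: [0.6, 0.2, -1.1]
finger_gap: 0.0512
```

Run:
```python
from h import *
to(.6303,.0901,.0298)
```

```text
t 28.975 tool shift [-0.0002 -0.0003  0.0046] rot [-1.800e+02 -2.000e-02 -8.574e+01]
```

>>> drive_tool --moves '[[[-0.0002,-0.0003,0.002],[0,0,0]],[[0,0,0.002],[0,0,0]],[[0,0,0.001],[0,0,0]],[[0,0,0],[0,0,0]],[[0,0,0],[0,0,0]]]'

```text
time_s: 29.6
tcp_pos: [0.6302, 0.0902, 0.0299]
tool_rot: [-180.0, -0.0, -85.7]
force: [-2.5, -0.3, 4.5]
finger_gap: 0.0511
```

>>> drive_tool --moves '[[[0,0,0],[0,0,0]],[[0,0,0],[0,0,0]],[[0,0,0],[0,0,0]],[[0,0,-0.01],[0,0,0]],[[0,0,-0.03],[0,0,0]]]' --grip 1

```text
time_s: 30.22
tcp_pos: [0.6291, 0.0899, 0.0684]
tool_rot: [179.8, -0.1, -85.8]
force: [0.7, -0.1, 0.4]
finger_gap: 0.0853
```

>>> drive_tool --moves '[[[0,0,-0.05],[0,0,0]],[[0,0,-0.05],[0,0,0]],[[0,0,-0.05],[0,0,0]],[[0,0.06,0],[0,0,0]],[[0,0.06,0],[0,0,0]]]'

```text
time_s: 30.85
tcp_pos: [0.5097, 0.0813, 0.2201]
tool_rot: [-180.0, 0.0, -85.8]
force: [-0.3, 0.4, 1.9]
finger_gap: 0.0852
```

>>> drive_tool --moves '[[[-0.02,0.06,0],[0,0,0]],[[-0.04,0.05,0],[0,0,0]],[[-0.05,0,0],[0,0,0]],[[-0.05,0,0],[0,0,0]],[[0,0,0],[0,0,0]]]'

```text
time_s: 31.48
tcp_pos: [0.3901, 0.2338, 0.2196]
tool_rot: [180.0, 0.0, -85.5]
force: [-0.3, 0.1, 0.4]
finger_gap: 0.0854
```

Run:
```python
from h import *
I=[]
for n,(x0,y0,w,h) in dict(top=(250,120,150,70),scene=(190,170,150,140)).items():
    d=imaging.read_camera(n); I.append(cv2.resize(d["color"][y0:y0+h,x0:x0+w],None,fx=4 if n=="top" else 2.2,fy=4 if n=="top" else 2.2,interpolation=cv2.INTER_CUBIC))
    for s,p in {52:(.6298,.0905),44:(.6368,.011),36:(.6437,-.069),28:(.6509,-.1484)}.items():
        q=hullstat(*p,s,d,.01)[0]; hs=cv2.cvtColor(d["color"],cv2.COLOR_RGB2HSV)
        m=((hs[...,1]<60)&(hs[...,2]>165)).astype(np.uint8); k,l,st,ce=cv2.connectedComponentsWithStats(m)
        b=min([i for i in range(1,k) if st[i][4]>30],key=lambda i:np.hypot(*(ce[i]-q))); print(n,s,ce[b].round(1),st[b][4],int(hullstat(*p,s,d,.01)[1]),(fit(ce[b],s,d,.01)).round(4))
W=max(i.shape[1] for i in I)
cv2.imwrite("pics/end.png",np.vstack([cv2.copyMakeBorder(i,0,0,0,W-i.shape[1],0) for i in I])[:,:,::-1])
s=status.get_state(); print(s["tcp_pos"],s["force"])
```

```text
top 52 [274.9 157.3] 247 440 [0.6358 0.0928]
top 44 [308.  155.5] 169 310 [0.642  0.0108]
top 36 [340.4 153.9] 109 211 [ 0.6479 -0.0705]
top 28 [372.1 152.2] 65 134 [ 0.654 -0.151]
scene 52 [298.9 270.2] 859 1141 [0.6277 0.0855]
scene 44 [270.  250.8] 555 750 [0.6357 0.0059]
scene 36 [244.7 233.2] 328 471 [ 0.6424 -0.0745]
scene 28 [222.2 217.6] 161 275 [ 0.649  -0.1542]
[0.39083985 0.2317926  0.21993601] [ 0.87866749  0.46902    -0.27859708]
```

View pics/end.png

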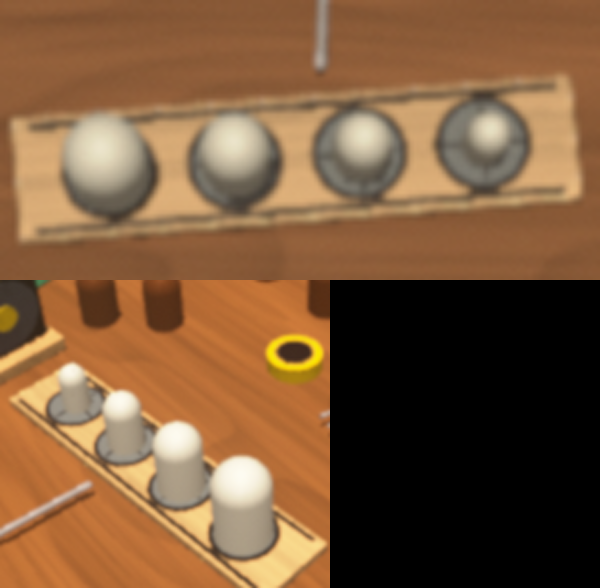

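The final picture shows all four models upright on their marks, in size order from the fan: 28, 36, 44, 52. The arm is clear, so I'm handing in.

```bash
python3 -c "
from station import arm,status
print(status.get_state()['time_s']); print(arm.sign_off())"
```

```text
31.575
the job is handed in; nothing more can be done
None
```

All four models now stand upright on their marks, smallest next to the fan: 28 mm on mark d, then 36 mm on c, 44 mm on b and 52 mm on a. I handed the job in at 31.6 s with the gripper well clear, and no model was toppled on the way.

- **Centring:** Close wrist-camera views of 28, 36 and 44 after placing showed them within about 1 mm of their mark centres. For 52 I only have its alignment over mark a just before lowering, plus the final top and scene pictures.
- **Forces:** The highest wrist force reading I saw at the end of a move was about 5 N.
- **Disagreement:** The final automatic fit of the model positions was off the mark centres by up to about 6 mm. It picked up only the brightly lit part of each dome, and the top and scene cameras erred in different directions. I discounted it in favour of the wrist views and the pictures.

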